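# Put three combination wrenches away by length

## Task

On the bench in front of the robot, between the vice and the drawer cabinet, lie three silver combination wrenches and three black tool trays. Put these wrenches away, each in the tray made for its length: the shortest wrench in the shortest tray, the middle one in the middle tray and the longest in the longest, lying flat on the tray floor inside the walls, jaw at either end. Leave the adjustable wrench, the hex key and the tyre lever that lie among them where they are; the tools to the left of the vice do not belong to the job.

Things in the scene. Friction and masses are not known exactly. Their poses are not given: they have to be found in the camera images.
- short_wrench: Silver combination wrench, shortest of the three between vice and drawer cabinet: 146 mm long, 22 mm wide at the heads, heads 6 to 7 mm thick, lying flat. Origin: middle of its length, on its underside. y runs along the wrench (ring at +y, jaw at -y), z up. Straight shank 5 mm thick, 9 mm wide, centred 1 mm to +x of the origin, reaching 50 mm or more either way along y: grasp it there, closing along x.
- medium_wrench: Silver combination wrench, middle one of the three between vice and drawer cabinet: 177 mm long, 29 mm wide at the heads, heads 6 to 7 mm thick, lying flat. Origin: middle of its length, on its underside. y runs along the wrench (ring at +y, jaw at -y), z up. Straight shank 5 mm thick, 11 mm wide, centred 1 mm to +x of the origin, reaching 50 mm or more either way along y: grasp it there, closing along x.
- long_wrench: Silver combination wrench, longest of the three between vice and drawer cabinet: 198 mm long, 34 mm wide at the heads, heads 6 to 7 mm thick, lying flat. Origin: middle of its length, on its underside. y runs along the wrench (ring at +y, jaw at -y), z up. Straight shank 5 mm thick, 12 mm wide, centred 1 mm to +x of the origin, reaching 50 mm or more either way along y: grasp it there, closing along x.
- tray_short: Black oblong tool tray, the shortest of three, fixed to the bench: outside 172 mm along its y by 48 mm along its x, 14 mm high; inside 162 by 38 mm, so that the short wrench has about 8 mm to spare on every side. Origin: centre of its underside; z up. The inner floor is 4 mm above the origin (bench height). Walls 5 mm thick; the side walls run only along the last 42 mm at each end, the middle of each long side is open for the fingers.
- tray_medium: Black oblong tool tray, the middle one of three, fixed to the bench: outside 203 mm along its y by 55 mm along its x, 14 mm high; inside 193 by 45 mm, so that the medium wrench has about 8 mm to spare on every side. Origin: centre of its underside; z up. The inner floor is 4 mm above the origin (bench height). Walls 5 mm thick; the side walls run only along the last 42 mm at each end, the middle of each long side is open for the fingers.
- tray_long: Black oblong tool tray, the longest of three, fixed to the bench: outside 224 mm along its y by 60 mm along its x, 14 mm high; inside 214 by 50 mm, so that the long wrench has about 8 mm to spare on every side. Origin: centre of its underside; z up. The inner floor is 4 mm above the origin (bench height). Walls 5 mm thick; the side walls run only along the last 42 mm at each end, the middle of each long side is open for the fingers.
- adjustable_wrench: Bystander, loose, between the vice and the drawer cabinet: grey adjustable wrench, 216 x 64 x 12 mm, with one broad head and sliding jaw and a plain handle, lying flat along its y. Origin: middle of its underside. To be left alone.
- hex_key: Bystander, loose, between the vice and the drawer cabinet: black L-shaped hex key, 103 x 39 x 6 mm, lying flat, long leg along its y. Origin: middle of its outline, on the bench. To be left alone.
- tyre_lever: Bystander, loose, between the vice and the drawer cabinet: black plastic tyre lever, 123 x 16 x 9 mm, lying flat along its y. Origin: middle of its underside. To be left alone.
Not all that is in view belongs to the job. Leave any brown look-alike of the medium_wrench alone.

How it is judged:
At the end, for the whole second after the job is handed in: Each combination wrench lies flat (within 0.05 rad, underside within 3 mm of the floor) in the tray of its own length, centred within 11 mm across and 12 mm along the tray and parallel to it within 0.2 rad (either way round), released and at rest (x of short_wrench in the frame of tray_short between -0.011 and 0.011 m and y of short_wrench in the frame of tray_short between -0.012 and 0.012 m and z of short_wrench in the frame of tray_short below 0.007 m and angle between each of short_wrench, medium_wrench, long_wrench's own z axis and vertical below 0.05 rad and angle between the y axis of short_wrench and the y axis of tray_short, either way round below 0.2 rad and linear speed of each of short_wrench, medium_wrench, long_wrench below 0.02 m/s and angular speed of each of short_wrench, medium_wrench, long_wrench below 0.2 rad/s and contact force between each of short_wrench, medium_wrench, long_wrench and the fingers below 0.05 N and x of medium_wrench in the frame of tray_medium between -0.011 and 0.011 m and y of medium_wrench in the frame of tray_medium between -0.012 and 0.012 m and z of medium_wrench in the frame of tray_medium below 0.007 m and angle between the y axis of medium_wrench and the y axis of tray_medium, either way round below 0.2 rad and x of long_wrench in the frame of tray_long between -0.011 and 0.011 m and y of long_wrench in the frame of tray_long between -0.012 and 0.012 m and z of long_wrench in the frame of tray_long below 0.007 m and angle between the y axis of long_wrench and the y axis of tray_long, either way round below 0.2 rad); the robot touches nothing.
It fails at once if the adjustable wrench is moved by more than 20 mm (distance of adjustable_wrench from where it was at the start of the episode above 0.02 m).
It fails at once if the hex key is moved by more than 20 mm (distance of hex_key from where it was at the start of the episode above 0.02 m).
It fails at once if the tyre lever is moved by more than 20 mm (distance of tyre_lever from where it was at the start of the episode above 0.02 m).
It also fails if it takes over 90 s, if anything falls off the work surface, if the arm or the gripper's body presses on something with over 40 N, if the wrist force passes 120 N, or if a joint passes its speed limit or range.

## Robot

A 6-joint arm with a two-finger parallel gripper is mounted at the origin on a cart in front of the work surface, level with it; the furniture and walls round the work are solid. World frame = base frame: x ahead of the robot, y to its left, z up, the work surface at z = 0. Lengths are in m, angles in rad, forces in N, time in s.
With the tool pointing down it reaches from about 0.325 to 0.875 m from the base axis. Payload 4.4 kg.
Tool frame: the origin (TCP) lies at the very end of the fingers, on their centre line; the grasp point (between the pads) lies 19 mm behind it; z points along the fingers, y is the line along which they close (so a half turn about z gives the same grasp; the last joint's range is limited). The gripper opens to 85 mm and grips with 20 to 120 N. Pads are 22 mm wide; open, the fingers measure 114 mm over their backs; the gripper's body (76 mm by 85 mm) begins 54 mm behind the grasp point. The pads swing forward as they close: fully open they stand 13 mm farther back than shut.
Start: joints at [-1.31, 0.207, 1.542, -0, 1.393, -0.15], TCP at [0.23, -0.527, 0.231] pointing down, gripper open.
Joint ranges: [-2.73, 2.73], [-0.86, 2.22], [0.23, 2.46], [-1.11, 4.25], [0.08, 2.63], [-2.82, 2.82]. Speed limits (rad/s): [2.79, 2.79, 3.14, 3.14, 3.14, 3.14].

## Interface

Orientations are given as a rotation vector (axis times angle).
In Python, from rig import read_state, get_image, finish_job gives the robot as it stands. The module is installed in compiled form; this text tells all that it offers.
- The arm moves only by the tool arm_command, never from a script. Its arguments are lists of equal length, an entry for each row: "hand": the opening, from -1 (shut) to 1 (fully open), so that 0 is half open; "delta_pos": the shift along the world's x, y, z in units of 30 cm (1.0 is 30 cm), a list of three; "turn": the turn about the world's z in units of pi rad (1.0 is pi rad). A call has 1 to 8 rows; each row is the pose to reach, as a shift and turn from the pose commanded when the call began, turning the shorter way round; what a row does not reach only later rows make up. A row lasts 1/10 s, in which the tool goes at most 50 mm and 8.59 degrees, less where a joint would pass 70% of its speed; a pose out of reach is approached as far as the arm can. A call with a number of a shift or a turn outside -1 to 1 is refused whole. A call with a gripper value outside its range is refused whole. The fingers move at their own pace and stop on an object; "newtons" is the grip in N (left out, the last holds). Time passes only in rows, so rows that repeat a pose let the fingers close. It gives the time, the measured TCP pose, the force, the opening and the grip force at its end, in the units of the state.
- read_state(): the state, without advancing time (a new reading comes with each control period).
- get_image(name): name is "scene" or "top"; returns a dict with "img" (400x640x3 uint8, red, green, blue), "depth" (400x640 float32, m along the optical axis (not along the pixel's ray), 0 where there is no reading), "fx", "fy", "cx", "cy" (pixels), "position" and "attitude" of the camera in the world. Camera axes: x right, y down, z forward; pixel columns grow to the right and rows downward; lengths in m; the calibration is good to about 2 mm. A picture is of the moment at which its call begins.
- finish_job(): hands the job in; it is judged then, once.
The state is a dict: "time": time; "joint_pos": joint angles; "qvel": joint speeds; "joint_efforts": joint torques, N m; "eef_pos": TCP position; "orientation": TCP orientation; "contact_force": force on the tool from outside, world axes, zero at the start; "moment": the same for the moment, N m; "width": finger opening in m; "grip_force": force on a finger pad.
Only numpy, scipy, OpenCV 4.12 (cv2) and the standard library are available. Lean on these libraries where they do the work, as an engineer would, in place of code of your own. Each camera call takes 0.05 s, during which the arm holds its last target. There are 200 camera calls.

## Working session

There is one attempt and no reset: what is moved stays moved. The work goes in short steps, Python scripts to look and compute and a tool call to move; the robot and the scene stay as the last step left them, time stands still between calls to the robot, and variables do not carry over. Pictures are saved under pics/ and viewed, at most 14 in all, crops included, and the job is handed in when it is done.

Besides the shell and the picture viewer there is one more tool, called after ">>>" as a command line: name --pt "numbers of a row" for each row, then --argument value for the rest. arm_command: Moves the arm, as the interface text tells. Its arguments: {"type":"object","properties":{"hand":{"type":"array","items":{"type":"number"}},"delta_pos":{"type":"array","items":{"type":"array","items":{"type":"number"}}},"turn":{"type":"array","items":{"type":"number"}},"newtons":{"type":"number"}},"required":["hand","delta_pos","turn"]}

```bash
mkdir -p pics; cat > h.py <<'E'
import numpy as np, cv2
from scipy.spatial.transform import Rotation as R
from rig import *
def rot(c):
    a=np.array(c["attitude"],float)
    if a.shape==(3,3): return a
    return R.from_rotvec(a).as_matrix() if a.size==3 else R.from_quat(a).as_matrix()
def ray(c,uv,z):
    uv=np.atleast_2d(np.array(uv,float)); d=np.c_[(uv[:,0]-c["cx"])/c["fx"],(uv[:,1]-c["cy"])/c["fy"],np.ones(len(uv))]@rot(c).T
    p=np.array(c["position"]); return p+d*((z-p[2])/d[:,2])[:,None]
def save(c,name,box=None,s=1):
    im=c["img"][...,::-1]
    if box: im=im[box[1]:box[3],box[0]:box[2]]
    cv2.imwrite("pics/"+name,cv2.resize(im,None,fx=s,fy=s,interpolation=cv2.INTER_CUBIC))
E
python3 - <<'E'
from h import *
print(read_state())
for n in("scene","top"):
    c=get_image(n); save(c,n+"0.png",s=1.25); np.save(n+"0.npy",c,allow_pickle=True); print(n,c["position"],c["attitude"],c["fx"],c["cx"],c["cy"])
    print(ray(c,[[320,200],[0,0],[639,0],[0,399],[639,399]],0).round(3))
E
```

```text
{'time': 0.0, 'joint_pos': array([-1.31051782e+00,  2.07450990e-01,  1.54300323e+00, -1.17059524e-05,
        1.39347181e+00, -1.50501297e-01]), 'qvel': array([ 0.00185108,  0.00082603,  0.00167922,  0.00152238, -0.00100187,
        0.00090935]), 'joint_efforts': array([-1.07380627e-03, -3.83034360e+01, -2.91594565e+01, -5.28573619e-04,
        1.05066685e-02,  6.61291224e-06]), 'eef_pos': array([ 0.22939599, -0.52641675,  0.23008479]), 'orientation': array([-3.07328026e+00, -6.40252464e-01,  2.18986229e-04]), 'contact_force': array([ 0.08056123, -0.01596403, -0.61694036]), 'moment': array([ 0.01101804,  0.04706861, -0.02337948]), 'grip_force': 0.0, 'width': 0.08548991308065822}
scene [-0.42022475  0.6866544   0.86972801] [-1.11954115  2.22354671 -1.1361536 ] 466.0807304088774 315.4266199171053 203.70647738952454
[[ 0.543 -0.056  0.   ]
 [ 4.164  0.338  0.   ]
 [ 1.232 -3.815  0.   ]
 [ 0.376  0.875  0.   ]
 [-0.39  -0.158  0.   ]]
top [0.16773102 0.10458118 1.67295631] [-1.8069559   2.4046556  -0.24365099] 456.87340581935774 320.7527144827535 211.50612073176336
[[ 0.544  0.002  0.   ]
 [ 1.729  1.039  0.   ]
 [ 0.991 -1.497  0.   ]
 [ 0.174  1.259 -0.   ]
 [-0.438 -0.857  0.   ]]
```

View pics/top0.png

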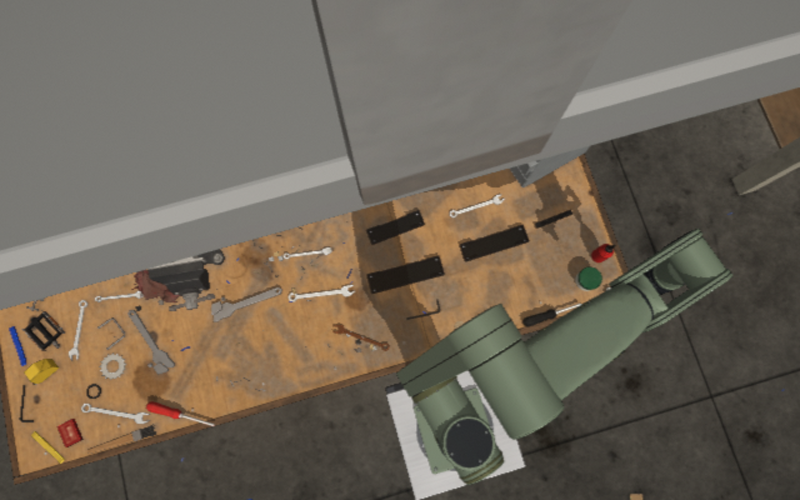

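View pics/scene0.png

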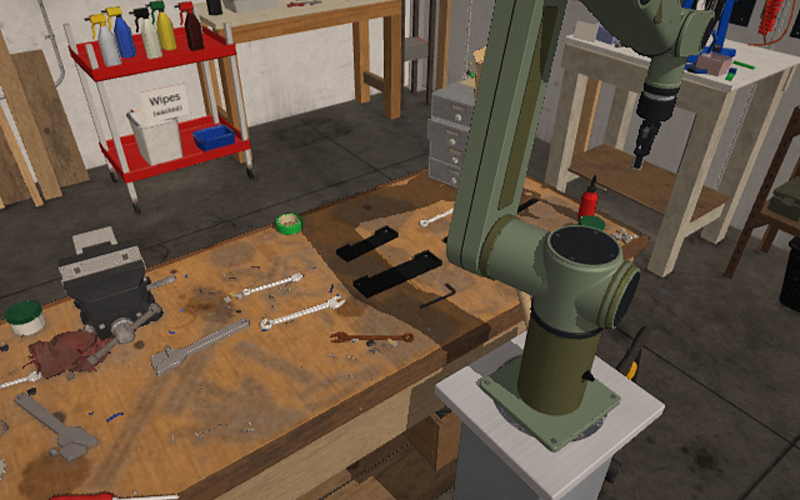

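Top view (800‑px scale) shows these items:
- **Silver wrenches:** (305,254), (322,293) and (476,207).
- **Trays:** (396,227), (405,274) and (494,243).
- **Bystanders:** adjustable wrench (247,303), hex key (425,311), tyre lever (553,218).
- **Look-alikes:** brown wrench (361,337), and silver wrenches left of the vice at (118,297), (78,330) and (113,412).

The candidates are the three silver wrenches between the vice and the cabinet. I'll measure them next.

```bash
cat >> h.py <<'E'
def blobs(c,kind,z,roi=None,amin=40):
    hsv=cv2.cvtColor(c["img"],cv2.COLOR_RGB2HSV); H,S,V=cv2.split(hsv)
    m=((S<75)&(V>125)) if kind=="silver" else (V<48)
    m=m.astype(np.uint8)
    if roi: k=np.zeros_like(m); k[roi[1]:roi[3],roi[0]:roi[2]]=1; m*=k
    m=cv2.morphologyEx(m,cv2.MORPH_CLOSE,np.ones((3,3),np.uint8))
    n,l,st,ce=cv2.connectedComponentsWithStats(m)
    out=[]
    for i in range(1,n):
        if not amin<st[i,4]<4000: continue
        ys,xs=np.where(l==i); P=ray(c,np.c_[xs,ys],z)[:,:2]
        (cx,cy),(w,h),a=cv2.minAreaRect((P*1000).astype(np.float32))
        a=np.radians(a)
        if w<h: a+=np.pi/2; w,h=h,w
        a=(a+np.pi/2)%np.pi-np.pi/2
        u=np.array([np.cos(a),np.sin(a)]); v=np.array([-u[1],u[0]])
        t=(P*1000-[cx,cy]); 
        out.append(dict(px=ce[i].round(0),n=st[i,4],c=(cx,cy),L=w,W=h,ang=np.degrees(a),t=t@u,s=t@v))
    return out
def show(bs):
    for b in bs: print(b["px"],b["n"],"c",np.round(b["c"],1),"L %.0f W %.0f ang %.1f"%(b["L"],b["W"],b["ang"]))
E
python3 - <<'E'
from h import *
for n,roi in(("top",(215,145,480,275)),("scene",(180,120,440,280))):
    c=np.load(n+"0.npy",allow_pickle=True).item()
    print(n);show(blobs(c,"silver",.006,roi));print("dark");show(blobs(c,"dark",.014,roi))
    # depth-> world; heights of structure
    d=c["depth"]; v,u=np.mgrid[:400,:640]; P=np.dstack([(u-c["cx"])/c["fx"]*d,(v-c["cy"])/c["fy"]*d,d])@rot(c).T+c["position"]
    pts=[(320,60),(350,140),(280,140),(420,140),(100,190),(600,40),(260,203),(460,180)] if n=="top" else [(80,230),(370,100)]
    for p in pts: print(p,P[p[1],p[0]].round(3))
c=np.load("top0.npy",allow_pickle=True).item(); save(c,"crop0.png",(220,140,480,290),3)
E
```

```text
top
[236. 162.] 1199 c [753.  249.9] L 215 W 167 ang 73.8
[382. 165.] 193 c [ 608.4 -259.4] L 173 W 30 ang -86.6
[244. 203.] 160 c [612.  280.6] L 162 W 21 ang 81.7
[258. 234.] 249 c [479.6 263.4] L 192 W 42 ang 84.4
[219. 233.] 53 c [524.6 395. ] L 38 W 20 ang -83.8
[454. 246.] 49 c [ 237.5 -422.2] L 76 W 9 ang -89.0
[382. 262.] 162 c [ 256.6 -152.5] L 52 W 45 ang 14.9
[390. 272.] 57 c [ 217.7 -167.3] L 43 W 22 ang 73.8
dark
[316. 182.] 523 c [613.9  -1.8] L 167 W 48 ang -84.5
[443. 175.] 100 c [ 505.8 -468.6] L 114 W 13 ang -83.6
[395. 194.] 699 c [ 484.6 -272.3] L 198 W 52 ang -88.6
[323. 220.] 892 c [466.5   9.9] L 219 W 59 ang 89.1
[431. 254.] 168 c [ 235.1 -329.7] L 96 W 25 ang -88.9
(320, 60) [0.211 0.092 1.594]
(350, 140) [0.212 0.083 1.544]
(280, 140) [0.214 0.103 1.552]
(420, 140) [ 0.637 -0.405  0.092]
(100, 190) [0.214 0.154 1.552]
(600, 40) [0.217 0.008 1.556]
(260, 203) [0.592 0.221 0.013]
(460, 180) [ 0.472 -0.531 -0.006]
scene
[198. 125.] 45 c [1244.    34.3] L 113 W 14 ang -21.0
[348. 174.] 89 c [ 605.9 -229.4] L 125 W 27 ang -83.8
[216. 228.] 187 c [604.9 281.1] L 159 W 27 ang 81.9
[243. 249.] 339 c [474.2 265. ] L 193 W 37 ang 80.6
[188. 262.] 70 c [522.2 402.7] L 59 W 27 ang -79.6
[416. 271.] 94 c [134.2 -59.1] L 52 W 27 ang -53.9
dark
[380. 146.] 54 c [ 684.3 -453.2] L 415 W 4 ang -49.1
[421. 163.] 68 c [ 493.3 -466.9] L 95 W 19 ang -81.6
[370. 196.] 46 c [ 462.8 -200.9] L 229 W 10 ang -45.8
[293. 195.] 537 c [603.8   4.5] L 180 W 61 ang -84.9
[386. 213.] 90 c [ 372.5 -183.6] L 150 W 28 ang -34.8
[317. 219.] 1020 c [456.2  14.4] L 228 W 74 ang 87.9
[345. 241.] 46 c [324.4  12.6] L 80 W 10 ang 83.4
[429. 265.] 492 c [ 133.9 -122.9] L 175 W 49 ang -52.9
[380. 272.] 170 c [178.2  26.2] L 97 W 26 ang 88.6
(80, 230) [0.603 0.618 0.163]
(370, 100) [ 0.804 -0.494  0.138]
```

View pics/crop0.png

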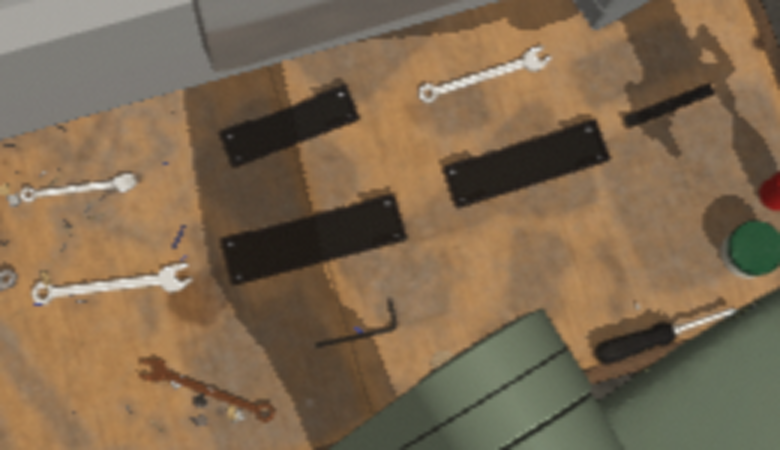

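Three silver candidates fit the given lengths:
- **Short:** left-far, top px (244,203). The mask is lengthened by debris at the ring.
- **Medium:** right-far, px (382,165).
- **Long:** left-near, px (258,234).

The brown look-alike at (288,270) is excluded. Next I'll fit the shanks and ends.

```bash
cat >> h.py <<'E'
def wrench(c,roi,z=.006,L=None):
    """shank line fit + end extents -> centre(mm), axis angle(deg)"""
    b=max(blobs(c,"silver",z,roi),key=lambda b:b["n"])
    a=np.radians(b["ang"]); u=np.array([np.cos(a),np.sin(a)]); u*=np.sign(u[1])
    s0=np.sign(u@[np.cos(a),np.sin(a)])
    P=np.array(b["c"])+np.outer(b["t"],[np.cos(a),np.sin(a)])+np.outer(b["s"],[-np.sin(a),np.cos(a)])
    t=(P-P.mean(0))@u; k=np.abs(t)<50
    f=cv2.fitLine(P[k].astype(np.float32),cv2.DIST_L2,0,.01,.01).ravel(); d=f[:2]*np.sign(f[1]); 
    t=(P-f[2:])@d; lo,hi=t.min(),t.max(); 
    return dict(mid=f[2:]+d*(lo+hi)/2,jaw=f[2:]+d*lo,ring=f[2:]+d*hi,L=hi-lo,ang=np.degrees(np.arctan2(d[1],d[0])))
E
python3 - <<'E'
from h import *
R_={"top":[(210,190,275,215),(360,150,410,180),(225,222,290,250)],"scene":[(175,210,250,242),None,(200,230,280,266)]}
for n in R_:
    c=np.load(n+"0.npy",allow_pickle=True).item()
    for r in R_[n]:
        if r:
            w=wrench(c,r); print(n,{k:np.round(v,1) for k,v in w.items()})
E
```

```text
top {'mid': array([612.1, 280.6]), 'jaw': array([599.3, 200.7]), 'ring': array([624.8, 360.4]), 'L': np.float64(161.8), 'ang': np.float32(80.9)}
top {'mid': array([ 609.8, -259.4]), 'jaw': array([ 613.4, -345.7]), 'ring': array([ 606.3, -173.1]), 'L': np.float64(172.7), 'ang': np.float32(92.3)}
top {'mid': array([480.3, 263.2]), 'jaw': array([468.8, 167.6]), 'ring': array([491.9, 358.8]), 'L': np.float64(192.6), 'ang': np.float32(83.1)}
scene {'mid': array([605.4, 281.1]), 'jaw': array([592.8, 202.8]), 'ring': array([618. , 359.3]), 'L': np.float64(158.5), 'ang': np.float32(80.9)}
scene {'mid': array([474.7, 264.9]), 'jaw': array([459.4, 169.8]), 'ring': array([489.9, 360. ]), 'L': np.float64(192.6), 'ang': np.float32(80.9)}
```

>>> arm_command --hand '[0.2, 0.2, 0.2, 0.2, 0.2, 0.2, 0.2, 0.2]' --pt "0.9 0.89 0" --pt "0.9 0.89 0" --pt "0.9 0.89 0" --pt "0.9 0.89 0" --pt "0.9 0.89 0" --pt "0.9 0.89 0" --pt "0.9 0.89 0" --pt "0.9 0.89 0" --turn '[0.3, 0.3, 0.3, 0.3, 0.3, 0.3, 0.3, 0.3]' --newtons 40

```text
time: 0.9
eef_pos: [0.5013, -0.257, 0.2308]
orientation: [-2.445, -1.971, -0.001]
contact_force: [-0.5, -0.5, 0.6]
width: 0.0512
grip_force: 0.0
```

>>> arm_command --hand '[0.2, 0.2, 0.2, 0.2, 0.2, 0.2, 0.2]' --pt "0.36 -0.007 0" --pt "0.36 -0.007 0" --pt "0.36 -0.007 -0.57" --pt "0.36 -0.007 -0.57" --pt "0.36 -0.007 -0.57" --pt "0.36 -0.007 -0.57" --pt "0.36 -0.007 -0.57" --turn '[0.08, 0.08, 0.08, 0.08, 0.08, 0.08, 0.08]'

```text
time: 1.6
eef_pos: [0.6034, -0.2596, 0.0538]
orientation: [-2.175, -2.25, 0.004]
contact_force: [-0.0, 1.0, 0.6]
width: 0.0515
grip_force: 0.0
```

```bash
python3 - <<'E'
from h import *
s=read_state();print(s["eef_pos"],s["orientation"])
c=get_image("scene");save(c,"s1.png",(300,100,460,240),4)
c=get_image("top");save(c,"t1.png",(330,120,470,240),4)
E
```

```text
[ 0.60339234 -0.2596363   0.05382497] [-2.17505587 -2.25020431  0.00443507]
```

View pics/s1.png

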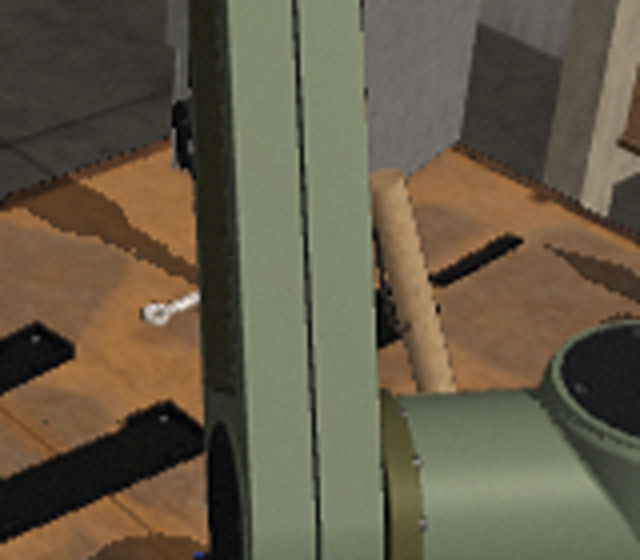

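The arm hides the grasp in this crop; the ring of the medium wrench shows at (155,312). I'll descend in stages and watch the reading.

>>> arm_command --hand '[0.2, 0.2, 0.2, 0.2, 0.2]' --pt "0.01 0 -0.11" --pt "0.01 0 -0.11" --pt "0.01 0 -0.11" --pt "0.01 0 -0.11" --pt "0.01 0 -0.11" --turn '[0, 0, 0, 0, 0]'

```text
time: 2.2
eef_pos: [0.612, -0.2631, 0.0298]
orientation: [2.181, 2.256, 0.001]
contact_force: [0.6, 0.4, -0.4]
width: 0.0513
grip_force: 0.0
```

>>> arm_command --hand '[0.2, 0.2, 0.2, 0.2]' --pt "0 0.01 -0.08" --pt "0 0.01 -0.08" --pt "0 0.01 -0.08" --pt "0 0.01 -0.08" --turn '[0, 0, 0, 0]'

```text
time: 2.6
eef_pos: [0.6113, -0.2598, 0.0045]
orientation: [2.182, 2.257, 0.001]
contact_force: [1.1, 0.0, -0.0]
width: 0.0515
grip_force: 0.0
```

>>> arm_command --hand '[0.2, -1, -1, -1, -1, -1, -1, -1]' --pt "0 0 -0.008" --pt "0 0 -0.008" --pt "0 0 -0.008" --pt "0 0 -0.008" --pt "0 0 -0.008" --pt "0 0 -0.008" --pt "0 0 -0.008" --pt "0 0 -0.008" --turn '[0, 0, 0, 0, 0, 0, 0, 0]' --newtons 40

```text
time: 3.4
eef_pos: [0.6109, -0.2594, 0.0012]
orientation: [2.183, 2.258, 0.0]
contact_force: [-0.7, 0.7, 2.2]
width: 0.0093
grip_force: 39.8
```

>>> arm_command --hand '[-1, -1, -1, -1, -1, -1, -1, -1]' --pt "0 0 0.1" --pt "0 0 0.23" --pt "-0.1 -0.01 0.23" --pt "-0.25 -0.03 0.23" --pt "-0.415 -0.042 0.23" --pt "-0.415 -0.042 0.23" --pt "-0.415 -0.042 0.23" --pt "-0.415 -0.042 0.23" --turn '[0, 0, 0, 0, 0, 0, 0, 0]'

```text
time: 4.2
eef_pos: [0.4873, -0.2725, 0.0704]
orientation: [2.182, 2.257, 0.001]
contact_force: [0.5, -0.2, -1.1]
width: 0.0092
grip_force: 39.5
```

```bash
python3 - <<'E'
from h import *
s=read_state();print(s["eef_pos"],s["orientation"],s["width"])
c=get_image("top");save(c,"t2.png",(330,130,470,250),4);np.save("t2.npy",c,allow_pickle=True)
E
```

```text
[ 0.48733417 -0.27246547  0.07039575] [2.18212215e+00 2.25723262e+00 7.09502761e-04] 0.009222316485126029
```

View pics/t2.png

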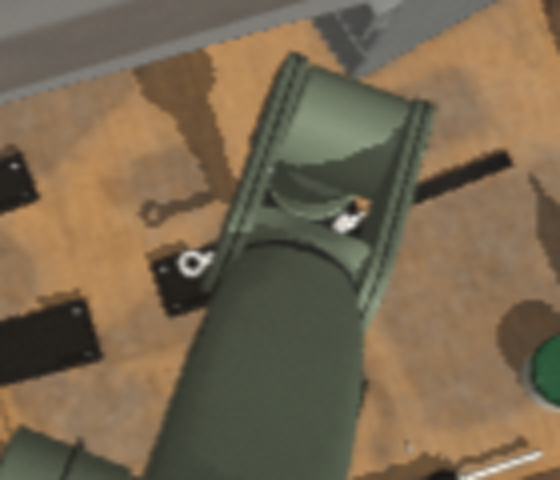

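The medium wrench is held level: its ring is at crop (192,263) and its jaw at (348,220). I'll check the ring tip against the tray end.

```bash
python3 - <<'E'
from h import *
c=np.load("t2.npy",allow_pickle=True).item()
show(blobs(c,"silver",.075,(366,185,384,206),8))
show(blobs(c,"silver",.075,(410,176,424,192),5))
hsv=cv2.cvtColor(c["img"],cv2.COLOR_RGB2HSV)
for r in [(366,185,384,206),(410,176,424,192)]:
    s=hsv[r[1]:r[3],r[0]:r[2]]; ys,xs=np.where((s[...,1]<75)&(s[...,2]>125)); P=ray(c,np.c_[xs+r[0],ys+r[1]],.075)*1000
    print(P.min(0).round(1),P.max(0).round(1),P.mean(0).round(1))
c=np.load("top0.npy",allow_pickle=True).item()
b=[x for x in blobs(c,"dark",.014,(360,175,430,215)) if x["n"]>300]; show(b)
E
```

```text
[378. 195.] 42 c [ 485.8 -200.2] L 25 W 22 ang 72.5
[416. 185.] 31 c [ 483.9 -342.8] L 32 W 19 ang 65.4
[ 474.8 -214.6   75. ] [ 498.  -185.9   75. ] [ 485.6 -198.9   75. ]
[ 476.5 -361.3   75. ] [ 502.9 -330.    75. ] [ 485.2 -342.4   75. ]
[395. 194.] 699 c [ 484.6 -272.3] L 198 W 52 ang -88.6
```

>>> arm_command --hand '[-1, -1, -1, -1, -1, -1]' --pt "-0.004 0.003 -0.1" --pt "-0.004 0.003 -0.17" --pt "-0.004 0.003 -0.2" --pt "-0.004 0.003 -0.213" --pt "-0.004 0.003 -0.213" --pt "-0.004 0.003 -0.213" --turn '[0, 0, 0, 0, 0, 0]'

```text
time: 4.85
eef_pos: [0.4862, -0.2717, 0.007]
orientation: [2.181, 2.257, 0.0]
contact_force: [-0.1, 0.8, -0.7]
width: 0.0093
grip_force: 39.5
```

>>> arm_command --hand '[-1, -1, -0.2, -0.2, -0.2, -0.2, -0.2, -0.2]' --pt "0 0 -0.005" --pt "0 0 -0.005" --pt "0 0 -0.005" --pt "0 0 -0.005" --pt "0 0 -0.005" --pt "0 0 0.1" --pt "0 0 0.25" --pt "0 0 0.35" --turn '[0, 0, 0, 0, 0, 0, 0, 0]'

```text
time: 5.65
eef_pos: [0.4857, -0.2716, 0.1135]
orientation: [2.182, 2.257, 0.0]
contact_force: [0.6, -0.8, -0.2]
width: 0.0344
grip_force: 0.0
```

>>> arm_command --hand '[0.2, 0.2, 0.2, 0.2, 0.2, 0.2, 0.2, 0.2]' --pt "-0.01 0.99 0.1" --pt "-0.01 0.99 0.1" --pt "-0.01 0.99 0.1" --pt "-0.01 0.99 0.1" --pt "-0.01 0.99 0.1" --pt "-0.01 0.99 0.1" --pt "-0.01 0.99 0.1" --pt "-0.01 0.99 0.1" --turn '[-0.052, -0.052, -0.052, -0.052, -0.052, -0.052, -0.052, -0.052]'

```text
time: 6.45
eef_pos: [0.4819, 0.027, 0.1412]
orientation: [2.356, 2.076, -0.0]
contact_force: [-0.2, 0.1, -0.7]
width: 0.0509
grip_force: 0.0
```

>>> arm_command --hand '[0.2, 0.2, 0.2, 0.2, 0.2, 0.2, 0.2, 0.2]' --pt "-0.01 0.79 0" --pt "-0.01 0.79 0" --pt "-0.01 0.79 0" --pt "-0.01 0.79 0" --pt "-0.01 0.79 -0.3" --pt "-0.01 0.79 -0.3" --pt "-0.01 0.79 -0.3" --pt "-0.01 0.79 -0.3" --turn '[0, 0, 0, 0, 0, 0, 0, 0]'

```text
time: 7.25
eef_pos: [0.4786, 0.2612, 0.0498]
orientation: [-2.361, -2.071, 0.006]
contact_force: [-0.2, 0.2, -0.2]
width: 0.0514
grip_force: 0.0
```

```bash
python3 - <<'E'
from h import *
s=read_state();o=s["orientation"];print(s["eef_pos"],2*np.degrees(np.arctan2(o[1],o[0]))%180)
c=get_image("top");im=cv2.resize(c["img"][150:260,200:420,::-1],None,fx=3,fy=3)
c2=get_image("scene");np.save("s3.npy",c2,allow_pickle=True)
im2=cv2.resize(c2["img"][150:290,200:420,::-1],None,fx=3,fy=3)[:270]
cv2.imwrite("pics/t3.png",np.vstack([im,im2]))
b=[x for x in blobs(c,"silver",.01,(350,150,440,225))];show(b)
E
```

```text
[0.47855551 0.26122604 0.04975517] 82.50397288738009
[395. 194.] 161 c [ 485.3 -272.7] L 174 W 28 ang -86.9
```

View pics/t3.png

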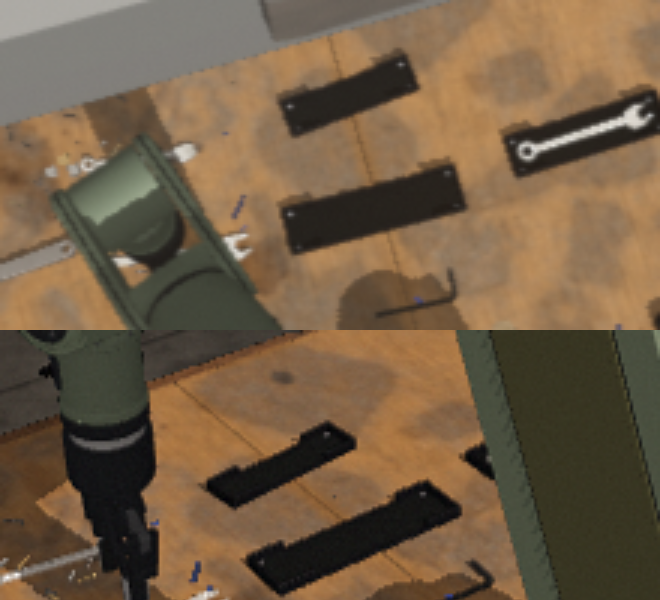

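The medium wrench lies centred in its tray at (485.3,-272.7). The gripper is above the long wrench, so I'll descend.

>>> arm_command --hand '[0.2, 0.2, 0.2, 0.2, 0.2]' --pt "0 0.005 -0.1" --pt "0 0.005 -0.135" --pt "0 0.005 -0.15" --pt "0 0.005 -0.15" --pt "0 0.005 -0.15" --turn '[0, 0, 0, 0, 0]'

```text
time: 7.85
eef_pos: [0.48, 0.2646, 0.0073]
orientation: [2.36, 2.072, 0.003]
contact_force: [-0.7, 0.2, 0.5]
width: 0.0511
grip_force: 0.0
```

>>> arm_command --hand '[0.2, 0.2, -1, -1, -1, -1, -1, -1]' --pt "0 0 -0.02" --pt "0 0 -0.02" --pt "0 0 -0.02" --pt "0 0 -0.02" --pt "0 0 -0.02" --pt "0 0 -0.02" --pt "0 0 -0.02" --pt "0 0 -0.02" --turn '[0, 0, 0, 0, 0, 0, 0, 0]'

```text
time: 8.65
eef_pos: [0.4794, 0.2648, 0.0005]
orientation: [2.36, 2.073, 0.002]
contact_force: [-0.6, 0.9, 3.8]
width: 0.011
grip_force: 39.8
```

>>> arm_command --hand '[-1, -1, -1, -1, -1, -1, -1, -1]' --pt "0 0 0.1" --pt "0 0 0.23" --pt "-0.04 -0.15 0.23" --pt "-0.04 -0.3 0.23" --pt "-0.04 -0.46 0.23" --pt "-0.04 -0.62 0.23" --pt "-0.04 -0.77 0.23" --pt "-0.04 -0.846 0.23" --turn '[0, 0, 0.036, 0.036, 0.036, 0.036, 0.036, 0.036]'

```text
time: 9.45
eef_pos: [0.466, 0.0077, 0.0684]
orientation: [-2.242, -2.2, 0.002]
contact_force: [0.8, 1.2, -1.8]
width: 0.0112
grip_force: 39.3
```

>>> arm_command --hand '[-1, -1, -1]' --pt "0 0 -0.05" --pt "0 0 -0.08" --pt "0 0 -0.08" --turn '[0, 0, 0]'

```text
time: 9.75
eef_pos: [0.4645, 0.0112, 0.043]
orientation: [-2.237, -2.2, 0.005]
contact_force: [0.3, 0.5, -1.5]
width: 0.011
grip_force: 39.3
```

```bash
python3 - <<'E'
from h import *
s=read_state();o=s["orientation"];print(s["eef_pos"],2*np.degrees(np.arctan2(o[1],o[0]))%180)
z=s["eef_pos"][2]+.005
c=get_image("top");im=cv2.resize(c["img"][180:260,250:400,::-1],None,fx=4,fy=4);cv2.imwrite("pics/t4.png",im)
show(blobs(c,"silver",z,(270,180,380,245),8))
c2=get_image("scene"); save(c2,"s4.png",(230,170,390,270),4); show(blobs(c2,"silver",z,(240,170,380,260),8))
E
```

```text
[0.46453542 0.01117293 0.0429674 ] 89.05353523478874
[327. 197.] 109 c [536.5 -22.4] L 59 W 30 ang 73.8
[376. 200.] 33 c [ 477.6 -191.5] L 22 W 19 ang 72.5
[337. 215.] 21 c [463.8 -38.9] L 22 W 11 ang 73.8
[315. 220.] 16 c [465.6  42.1] L 18 W 11 ang 88.1
[302. 223.] 58 c [466.   94.3] L 40 W 22 ang 73.8
[350. 233.] 54 c [382.  -60.2] L 51 W 21 ang -5.7
[335. 201.] 117 c [455.3 -44.7] L 83 W 34 ang -81.4
[303. 214.] 133 c [464.6  58.5] L 100 W 31 ang 89.4
```

View pics/s4.png

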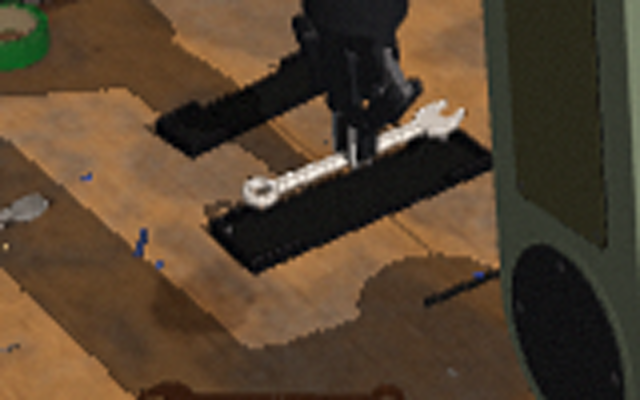

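The long wrench hangs level and parallel over its tray: ring at crop (262,192), jaw at (440,120). I'll lower it.

>>> arm_command --hand '[-1, -1, -1, -1, -1]' --pt "0.004 -0.002 -0.08" --pt "0.004 -0.002 -0.11" --pt "0.004 -0.002 -0.125" --pt "0.004 -0.002 -0.125" --pt "0.004 -0.002 -0.125" --turn '[0, 0, 0, 0, 0]'

```text
time: 10.35
eef_pos: [0.4686, 0.0102, 0.008]
orientation: [2.239, 2.203, 0.001]
contact_force: [-0.1, -0.0, -1.2]
width: 0.0107
grip_force: 39.3
```

>>> arm_command --hand '[-1, -1, -0.2, -0.2, -0.2, -0.2, -0.2, -0.2]' --pt "0 0 -0.009" --pt "0 0 -0.009" --pt "0 0 -0.009" --pt "0 0 -0.009" --pt "0 0 -0.009" --pt "0 0 0.1" --pt "0 0 0.25" --pt "0 0 0.35" --turn '[0, 0, 0, 0, 0, 0, 0, 0]'

```text
time: 11.15
eef_pos: [0.4691, 0.01, 0.115]
orientation: [2.238, 2.202, 0.002]
contact_force: [0.7, -0.3, 0.5]
width: 0.0342
grip_force: 0.0
```

>>> arm_command --hand '[0.2, 0.2, 0.2, 0.2, 0.2, 0.2, 0.2, 0.2]' --pt "0.467 0.87 0.1" --pt "0.467 0.87 0.1" --pt "0.467 0.87 0.1" --pt "0.467 0.87 0.1" --pt "0.467 0.87 0.1" --pt "0.467 0.87 0.1" --pt "0.467 0.87 0.0" --pt "0.467 0.87 -0.15" --turn '[-0.045, -0.045, -0.045, -0.045, -0.045, -0.045, -0.045, -0.045]'

```text
time: 11.95
eef_pos: [0.6128, 0.2745, 0.0713]
orientation: [2.383, 2.04, 0.016]
contact_force: [-1.0, -1.2, -0.9]
width: 0.0513
grip_force: 0.0
```

```bash
python3 - <<'E'
from h import *
s=read_state();o=s["orientation"];print(s["eef_pos"],2*np.degrees(np.arctan2(o[1],o[0]))%180)
c=get_image("top");show(blobs(c,"silver",.01,(280,200,370,240),20))
c=get_image("scene");im=cv2.resize(c["img"][170:270,160:360,::-1],None,fx=4,fy=4);cv2.imwrite("pics/s5.png",im)
E
```

```text
[0.61278037 0.27445063 0.07128281] 81.11395300315567
[326. 218.] 204 c [467.5   9.6] L 191 W 30 ang 88.8
```

View pics/s5.png

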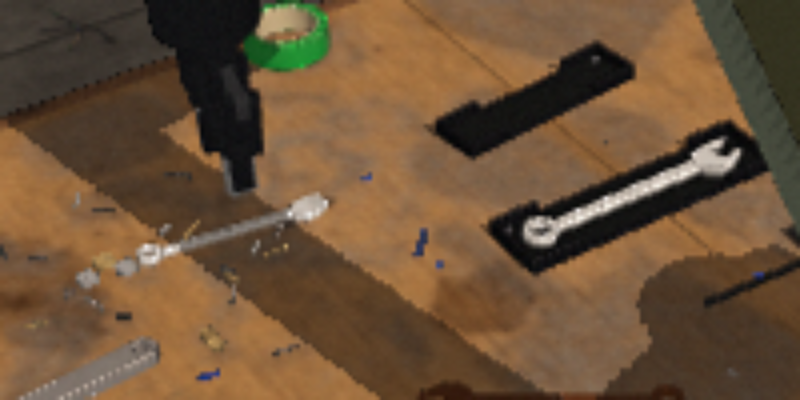

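The long wrench lies well in its tray. The short wrench spans crop (137,257) to (329,202), and the bits past its ring at (125,266) are debris. I'll measure its true ends.

```bash
python3 - <<'E'
from h import *
c=get_image("scene");P=ray(c,[[194.3,234.2],[242.2,220.6],[197.5,233.2],[237,222]],.005)*1000;print(P.round(1),np.linalg.norm(P[0]-P[1]),P[:2].mean(0))
print(read_state()["eef_pos"])
E
```

```text
[[616.6 343.4   5. ]
 [590.6 200.6   5. ]
 [615.3 334.    5. ]
 [593.8 216.5   5. ]] 145.15222411751503 [603.59336485 272.00667219   5.        ]
[0.60417852 0.27015069 0.0629551 ]
```

>>> arm_command --hand '[0.2, 0.2, 0.2, 0.2, 0.2, 0.2]' --pt "0 0 -0.1" --pt "0 0 -0.17" --pt "0 0 -0.2" --pt "0 0 -0.21" --pt "0 0 -0.21" --pt "0 0 -0.21" --turn '[0, 0, 0, 0, 0, 0]'

```text
time: 12.7
eef_pos: [0.6097, 0.2715, 0.0065]
orientation: [2.389, 2.038, 0.005]
contact_force: [0.4, -0.1, 0.1]
width: 0.0509
grip_force: 0.0
```

>>> arm_command --hand '[0.2, 0.2, -1, -1, -1, -1, -1, -1]' --pt "0 0 -0.018" --pt "0 0 -0.018" --pt "0 0 -0.018" --pt "0 0 -0.018" --pt "0 0 -0.018" --pt "0 0 -0.018" --pt "0 0 -0.018" --pt "0 0 -0.018" --turn '[0, 0, 0, 0, 0, 0, 0, 0]'

```text
time: 13.5
eef_pos: [0.6091, 0.2716, 0.0005]
orientation: [2.389, 2.039, 0.003]
contact_force: [-1.4, 1.0, 6.8]
width: 0.0066
grip_force: 41.2
```

>>> arm_command --hand '[-1, -1, -1, -1, -1, -1, -1, -1]' --pt "0 0 0.1" --pt "0 0 0.2" --pt "0.02 -0.15 0.2" --pt "0.02 -0.3 0.2" --pt "0.02 -0.46 0.2" --pt "0.02 -0.62 0.2" --pt "0.02 -0.77 0.2" --pt "0.02 -0.912 0.2" --turn '[0, 0, 0.04, 0.08, 0.08, 0.08, 0.08, 0.08]'

```text
time: 14.3
eef_pos: [0.6136, -0.0045, 0.0586]
orientation: [-2.115, -2.322, 0.001]
contact_force: [1.3, -0.3, -0.4]
width: 0.0064
grip_force: 39.6
```

>>> arm_command --hand '[-1, -1, -1, -1]' --pt "0 0 -0.03" --pt "0 0 -0.06" --pt "0 0 -0.06" --pt "0 0 -0.06" --turn '[0, 0, 0, 0]'

```text
time: 14.7
eef_pos: [0.6133, -0.0008, 0.04]
orientation: [-2.112, -2.323, 0.002]
contact_force: [1.0, 0.2, -0.4]
width: 0.0067
grip_force: 39.6
```

```bash
python3 - <<'E'
from h import *
s=read_state();o=s["orientation"];print(s["eef_pos"],2*np.degrees(np.arctan2(o[1],o[0]))%180)
z=s["eef_pos"][2]+.005
c=get_image("top");print("top");show(blobs(c,"silver",z,(285,165,350,200),6))
c2=get_image("scene"); save(c2,"s6.png",(230,140,390,240),4); print("sc");show(blobs(c2,"silver",z,(250,160,335,212),8))
E
```

```text
[ 0.61333585 -0.00079834  0.04003621] 95.46934152157382
top
[290. 166.] 10 c [688.6  74.4] L 34 W 3 ang 88.5
[329. 172.] 7 c [626.5 -56.4] L 8 W 7 ang -16.3
[339. 185.] 51 c [563.5 -75. ] L 52 W 18 ang -7.5
[298. 186.] 9 c [606.9  68.3] L 14 W 8 ang 17.1
sc
[305. 179.] 52 c [611.5 -46.2] L 52 W 24 ang -68.8
[283. 190.] 64 c [605.7  34.1] L 78 W 21 ang -86.7
[333. 210.] 13 c [430.7 -20.5] L 23 W 10 ang -68.7
```

View pics/s6.png

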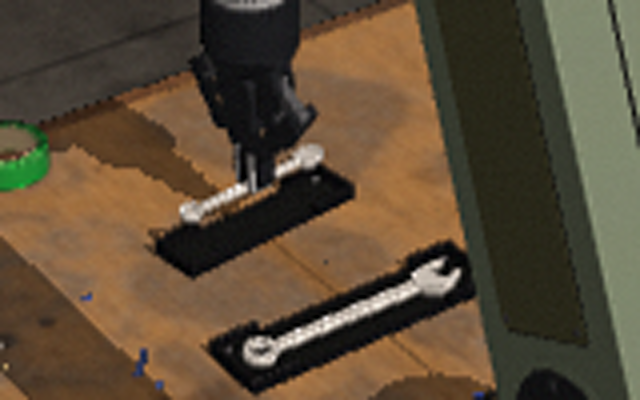

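The short wrench is over its tray, level and parallel: ring at crop (190,213), jaw at (313,155). I'll lower it.

>>> arm_command --hand '[-1, -1, -1, -1, -1]' --pt "0.003 0 -0.07" --pt "0.003 0 -0.1" --pt "0.003 0 -0.11" --pt "0.003 0 -0.11" --pt "0.003 0 -0.11" --turn '[0, 0, 0, 0, 0]'

```text
time: 15.3
eef_pos: [0.6156, -0.0024, 0.0086]
orientation: [2.114, 2.323, 0.001]
contact_force: [-0.2, 0.3, -0.3]
width: 0.0064
grip_force: 39.6
```

>>> arm_command --hand '[-1, -1, -0.2, -0.2, -0.2, -0.2, -0.2, -0.2]' --pt "0 0 -0.012" --pt "0 0 -0.012" --pt "0 0 -0.012" --pt "0 0 -0.012" --pt "0 0 -0.012" --pt "0 0 0.1" --pt "0 0 0.25" --pt "0 0 0.35" --turn '[0, 0, 0, 0, 0, 0, 0, 0]'

```text
time: 16.1
eef_pos: [0.6163, -0.0027, 0.116]
orientation: [2.113, 2.321, 0.003]
contact_force: [1.2, -0.4, 0.1]
width: 0.034
grip_force: 0.0
```

>>> arm_command --hand '[-0.2, -0.2, -0.2, -0.2, -0.2, -0.2, -0.2, -0.2]' --pt "0 0.9 0.2" --pt "0 0.9 0.2" --pt "0 0.9 0.2" --pt "0 0.9 0.2" --pt "0 0.9 0.2" --pt "0 0.9 0.2" --pt "0 0.9 0.2" --pt "0 0.9 0.2" --turn '[0, 0, 0, 0, 0, 0, 0, 0]'

```text
time: 16.9
eef_pos: [0.6149, 0.268, 0.1731]
orientation: [2.113, 2.324, -0.001]
contact_force: [-1.1, 0.1, -0.0]
width: 0.0339
grip_force: 0.0
```

```bash
python3 - <<'E'
from h import *
c=get_image("top");save(c,"t7.png",(220,140,480,290),3);show([b for b in blobs(c,"silver",.01,(280,150,440,240),30) if b["L"]>100])
print(read_state()["qvel"].round(3))
E
```

```text
[332. 155.] 35 c [701.4 -86.8] L 103 W 8 ang -89.5
[317. 181.] 108 c [614.8  -0.8] L 141 W 20 ang -83.6
[395. 194.] 158 c [ 485.2 -270.9] L 170 W 27 ang -87.4
[326. 218.] 204 c [467.5   9.6] L 191 W 30 ang 88.8
[-0.024 -0.001  0.012  0.001 -0.001  0.001]
```

View pics/t7.png

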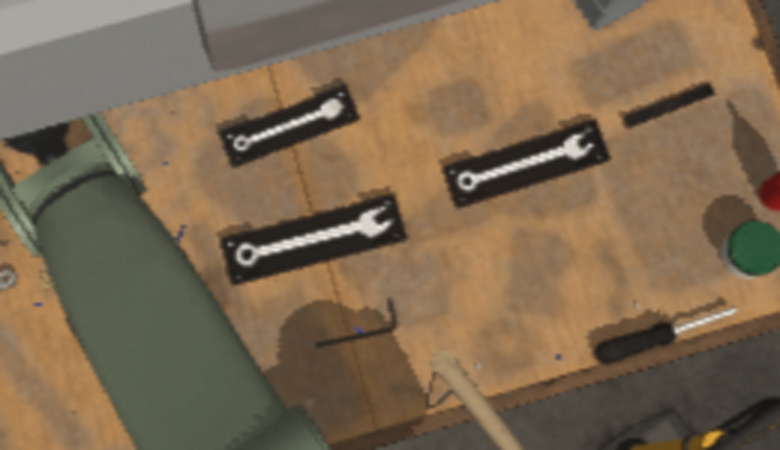

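All three wrenches lie centred in their trays: short at (290,125), medium at (525,163), long at (313,240). The arm is clear of everything, so I'm handing in.

```bash
python3 -c "
from rig import *
print(finish_job())"
```

```text
the job is handed in; nothing more can be done
None
```

I put each of the three wrenches in the tray of its own length and handed the job in at about 17 s; the last picture showed all three within about 2 mm of their tray centres, but the hand-in returned no verdict.

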